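Run a fingertip along the rack to shut the vial lids

ROBOT

A 6-joint arm with a two-finger parallel gripper is mounted at the origin on the work surface. World frame = base frame: x ahead of the robot, y to its left, z up, the work surface at z = 0. Lengths are in mm, angles in rad, forces in N, time in s.
With the tool pointing down it reaches from about 275 to 750 mm from the base axis. Payload 10.2 kg.
Tool frame: the origin (TCP) lies midway between the tips of the shut fingers; the grasp point (between the pads) lies 19 mm behind it; z points along the fingers, y is the line along which they close (so a half turn about z gives the same grasp; the last joint's range is limited). The gripper opens to 85 mm and grips with 20 to 120 N. Pads are 22 mm wide; open, the fingers measure 114 mm over their backs; the gripper's body (76 mm by 85 mm) begins 54 mm behind the grasp point. The pads swing forward as they close: fully open they stand 13 mm farther back than shut.
Start: joints at [-1.472, 0.313, 1.498, -0, 1.331, -0.223], TCP at [166.031, -498.061, 231.294] pointing down, gripper open.
Joint ranges: [-2.94, 2.94], [-0.97, 2.17], [0.19, 2.56], [-1.23, 4.37], [0.02, 3.11], [-2.88, 2.88]. Speed limits (rad/s): [2.39, 2.39, 3.01, 3.14, 3.14, 3.14].

INTERFACE

Orientations are given as a unit quaternion [w, x, y, z].
In Python, from rig import ctrl gives the robot as it stands.
- The arm moves only by the tool send_rows, never from a script. Its argument "targets" is a list of rows, each a list of 7 numbers: the closure, from -1 (fully open) to 1 (shut), so that 0 is half open, then the shift along the tool's x, y, z in m, then the turn, a rotation vector about the tool's x, y, z in rad. In form: [[claw, dx, dy, dz, ax, ay, az], ...]. A call has exactly 10 rows; each row shifts and turns the commanded pose from where the row before left it, along the tool's axes as they then stand; what a row does not reach is not made up. A row lasts 1/8 s, in which the tool goes at most 62.5 mm and 10.7 degrees, less where a joint would pass 70% of its speed; a pose out of reach is approached as far as the arm can. A call with a gripper value outside its range is refused whole. The fingers move at their own pace and stop on an object; "squeeze" is the grip in N (left out, the last holds). Time passes only in rows, so rows that do not move let the fingers close, or fill a call up. It gives the time, the measured TCP pose, the force, the opening and the grip force at its end, in the units of the state.
- ctrl.sense(): the state, without advancing time (a new reading comes with each control period).
- ctrl.capture(name): name is "scene" or "top" or "wrist"; returns a dict with "img" (400x640x3 uint8, red, green, blue), "camera_matrix" (3x3 intrinsics, pixels), "R" (3x3) and "t" (3): a world point X has camera coordinates R X + t. Camera axes: x right, y down, z forward; pixel columns grow to the right and rows downward; lengths in mm; the calibration is good to about 2 mm. A picture is of the moment at which its call begins. There is no depth.
- ctrl.finish_job(): hands the job in; it is judged then, once.
Trained networks look in a picture, given as the dict that the camera call returned (one of the last four; its "shot" number tells which), for a name from the list of things; names that differ only in an ending like _2 or _b are one class to them, and where a whole thing is asked for, a point or a joint stands for the part that bears it (a point fixed in the world has none). Each returns a list of dicts, best first, with "score" (0 to 1); they miss things now and then, are a little off and sometimes report something else, mostly with a low value. They report only what shows in the picture. A call takes as long as a camera call. They do not tell look-alikes from the thing itself.
- ctrl.boxes_of(query, picture): "extent" ([left, top, width, height] in pixels, round what is visible of it).
- ctrl.landmark_of(query, picture): "point" ([column, row] in pixels: a listed point, or the origin of a listed thing).
The state is a dict: "time_s": time; "joints": joint angles; "dq": joint speeds; "tau": joint torques, N m; "eef_pos": TCP position; "ee_rot": TCP orientation; "force": force on the tool from outside, world axes, zero at the start; "wrist_torque": the same for the moment, N m; "grip_width": opening from 0.0 (shut) to 1.0 (fully open); "grip_force": force on a finger pad.
Only numpy, scipy, OpenCV 4.12 (cv2) and the standard library are available. Lean on these libraries where they do the work, as an engineer would, in place of code of your own. Each camera call takes 0.05 s, during which the arm holds its last target. There are 200 camera calls.

TASK

Shut the four hinged lids on the vials in the rack, one after the other from the robot's right-hand end of the row to the left, by running the closed fingertips lightly along the row so that each lid folds over and ends flat on its rim. Only touch: do not pinch or lift anything, do not press hard, leave the rack standing where it is and do not disturb the bottle, tip box and slide mailer around it. Finish with the hand clear.

Things in the scene. Friction and masses are not known exactly. Their poses are not given: they have to be found in the camera images.
- rack: Loose steel rack, 70 x 220 mm, 1 to 1.6 kg, on rubber feet, deck 48 mm high. Four identical clear vials (26 mm diameter, white collars of 30 mm) are fixed in it in a straight row 46 mm apart, rims 70 mm above the bench. Origin: on the bench under its middle. y runs along the row from the first vial to the fourth (to the robot's left within 26 degrees), z up.
- row_start (a point): Fixed point on the rack's mid-line, 74.5 mm above the bench (the height of the flat tops of shut lids), straight above the hinge of the first lid: the start of the row. The four hinges lie 0, 46, 92 and 138 mm from here along the row.
- row_end (a point): Fixed point on the rack's mid-line, 74.5 mm above the bench, straight above the tab end of the fourth lid when shut; 174 mm from row_start: the end of the row.
- lid1 (a joint): Hinge of the first (right-hand end of the row) vial's lid, in rad: 0 = shut flat on the rim, about 1.57 = standing straight up, 1.9 = its stop. Stiff hinge (0.004 N m): a lid stays at any angle it is left, no spring, no click; starts open at 1.2 to 1.65 rad. It sits on the row_start side of the vial, 4 mm below the shut lid's top, so it shuts towards row_end.
- lid1_tab (a point): Middle of the tab end of the first (right-hand end of the row) lid, on its outer face (uppermost when shut); moves with the lid. Shut, it is 74.5 mm above the bench. The lid is a white plastic disc 31 mm across, 4 mm thick, 36 mm from hinge to tab end.
- lid2 (a joint): Hinge of the second vial's lid, in rad: 0 = shut flat on the rim, about 1.57 = standing straight up, 1.9 = its stop. As the first lid.
- lid2_tab (a point): Middle of the tab end of the second lid, on its outer face (uppermost when shut); moves with the lid. Shut, it is 74.5 mm above the bench. The lid is a white plastic disc 31 mm across, 4 mm thick, 36 mm from hinge to tab end.
- lid3 (a joint): Hinge of the third vial's lid, in rad: 0 = shut flat on the rim, about 1.57 = standing straight up, 1.9 = its stop. As the first lid.
- lid3_tab (a point): Middle of the tab end of the third lid, on its outer face (uppermost when shut); moves with the lid. Shut, it is 74.5 mm above the bench. The lid is a white plastic disc 31 mm across, 4 mm thick, 36 mm from hinge to tab end.
- lid4 (a joint): Hinge of the fourth (left-hand end of the row) vial's lid, in rad: 0 = shut flat on the rim, about 1.57 = standing straight up, 1.9 = its stop. As the first lid.
- lid4_tab (a point): Middle of the tab end of the fourth (left-hand end of the row) lid, on its outer face (uppermost when shut); moves with the lid. Shut, it is 74.5 mm above the bench. The lid is a white plastic disc 31 mm across, 4 mm thick, 36 mm from hinge to tab end.
- bottle: Bystander: capped amber bottle, 54 mm diameter, 105 mm tall, beyond the rack. Origin: centre of its underside.
- tipbox: Bystander: closed pipette-tip box with a blue lid, 82 x 117 x 56 mm, beyond the rack. Origin: centre of its underside.
- mailer: Bystander: white slide mailer lying flat, 34 x 84 x 16 mm, on the robot's side of the rack. Origin: centre of its underside.
Things that resemble listed ones, but are neither listed nor needed, are in the scene too. There is more than one size of the rack; the job needs the largest.

How it is judged (in metres and radians):
On the way, in this order (a step that is already met when the one before it is completed fails the run):
1. the first (right-hand end of the row) lid is shut flat on its rim (value of joint lid1 below 0.1 rad), for 0.1 s.
2. the second lid is shut flat on its rim (value of joint lid2 below 0.1 rad), for 0.1 s.
3. the third lid is shut flat on its rim (value of joint lid3 below 0.1 rad), for 0.1 s.
4. the fourth (left-hand end of the row) lid is shut flat on its rim (value of joint lid4 below 0.1 rad), for 0.1 s.
At the end, for the whole second after the job is handed in: All four lids are within 0.1 rad of shut (tab end within about 3.5 mm of flat), the rack stands level and at rest with neither its middle nor the ends of its row more than 20 mm from where they began, and the bottle, tip box and mailer are upright within 15 mm of where they began (value of joint each of lid1, lid2, lid3, lid4 below 0.1 rad and distance of each of rack, row_start, row_end from where it was at the start of the episode below 0.02 m and angle between rack's own z axis and vertical below 0.05 rad and linear speed of rack below 0.02 m/s and distance of each of bottle, tipbox, mailer from where it was at the start of the episode below 0.015 m and angle between each of bottle, tipbox, mailer's own z axis and vertical below 0.1 rad); the robot touches nothing.
It fails at once if the rack is lifted (8 mm) or tipped (0.15 rad) (height (world z) of rack above 0.008 m or angle between rack's own z axis and vertical above 0.15 rad).
It fails at once if the rack is shoved more than 20 mm (not (distance of each of rack, row_start, row_end from where it was at the start of the episode below 0.02 m)).
It fails at once if the rack, vials or lids are pressed hard (over 35 N) (contact force between any of the fingers, the arm and rack above 35 N).
It fails at once if a bystander is moved more than 15 mm, lifted or knocked over (distance of any of bottle, tipbox, mailer from where it was at the start of the episode above 0.015 m or angle between any of bottle, tipbox, mailer's own z axis and vertical above 0.3 rad).
It also fails if it takes over 45 s, if anything falls off the work surface, if the arm or the gripper's body presses on something with over 40 N, if the wrist force passes 120 N, or if a joint passes its speed limit or range.

## Working session

There is one attempt and no reset: what is moved stays moved. The work goes in short steps, Python scripts to look and compute and a tool call to move; the robot and the scene stay as the last step left them, time stands still between calls to the robot, and variables do not carry over. Pictures are saved under pics/ and viewed, at most 10 in all, crops included, and the job is handed in when it is done.

Besides the shell and the picture viewer there is one more tool, called after "Call:" as name(argument=value, ...) on one line, values as JSON. send_rows: Moves the arm, as the interface text tells. Its arguments: {"type":"object","properties":{"targets":{"type":"array"},"squeeze":{"type":"number"}},"required":["targets"]}

```bash
mkdir -p pics; cat > h.py <<'E'
import numpy as np,cv2,json
from rig import ctrl
def ray(p,px):
    K,R,t=[np.array(p[k],float) for k in("camera_matrix","R","t")]
    t=t.ravel();d=R.T@np.linalg.solve(K,[px[0],px[1],1.]);return -R.T@t,d
def atz(p,px,z):
    c,d=ray(p,px);return c+d*(z-c[2])/d[2]
def proj(p,X):
    K,R,t=[np.array(p[k],float) for k in("camera_matrix","R","t")]
    q=K@(R@np.array(X,float)+t.ravel());return q[:2]/q[2]
def save(p,n):cv2.imwrite("pics/"+n,cv2.cvtColor(np.array(p["img"],np.uint8),cv2.COLOR_RGB2BGR))
E
python3 - <<'E'
from h import *
s=ctrl.sense();print(s['eef_pos'],s['ee_rot'],s['force'],s['time_s'])
Z=dict(rack=0,row_start=74.5,row_end=74.5,bottle=0,tipbox=0,mailer=0)
for n in("scene","top"):
    p=ctrl.capture(n);save(p,n+"0.png");print(n,np.round(-np.array(p['R']).T@np.array(p['t']).ravel()))
    for q in("rack","row_start","row_end","lid1_tab","lid2_tab","lid3_tab","lid4_tab","bottle","tipbox","mailer"):
        r=ctrl.landmark_of(q,p)
        print(q,[(np.round(a['point']).tolist(),round(a['score'],2),np.round(atz(p,a['point'],Z[q]))[:2].tolist() if q in Z else'') for a in r[:3]])
E
```

```text
[ 166.02021713 -497.78740296  230.71648005] [-6.68483215e-04  9.87082207e-01  1.60213196e-01  4.35672424e-05] [-0.15996863 -0.35980415  0.63510399] 0.0
scene [1459. -125.  795.]
rack [([307.0, 234.0], 0.72, [569.0, -85.0]), ([206.0, 246.0], 0.63, [592.0, -323.0]), ([349.0, 181.0], 0.6, [359.0, 42.0])]
row_start [([270.0, 221.0], 0.87, [600.0, -168.0]), ([329.0, 167.0], 0.75, [394.0, -16.0]), ([180.0, 223.0], 0.56, [592.0, -370.0])]
row_end [([230.0, 232.0], 0.94, [632.0, -255.0]), ([339.0, 202.0], 0.79, [542.0, -7.0]), ([370.0, 169.0], 0.77, [412.0, 87.0])]
lid1_tab [([328.0, 194.0], 0.6, ''), ([270.0, 208.0], 0.57, ''), ([339.0, 171.0], 0.48, '')]
lid2_tab [([202.0, 229.0], 0.62, ''), ([288.0, 203.0], 0.55, ''), ([352.0, 167.0], 0.37, '')]
lid3_tab [([214.0, 229.0], 0.55, ''), ([306.0, 235.0], 0.49, ''), ([362.0, 169.0], 0.46, '')]
lid4_tab [([328.0, 195.0], 0.59, ''), ([370.0, 170.0], 0.41, ''), ([230.0, 231.0], 0.38, '')]
bottle [([297.0, 270.0], 0.67, [684.0, -113.0])]
tipbox [([358.0, 261.0], 0.58, [668.0, 26.0])]
mailer [([272.0, 211.0], 0.88, [474.0, -170.0])]
top [380. -57. 9
[... 331 characters left out ...]
.86, [543.0, -1.0]), ([246.0, 295.0], 0.82, [364.0, 98.0])]
lid1_tab [([482.0, 185.0], 0.45, ''), ([393.0, 165.0], 0.43, ''), ([293.0, 291.0], 0.41, '')]
lid2_tab [([277.0, 294.0], 0.69, ''), ([471.0, 180.0], 0.5, ''), ([366.0, 171.0], 0.44, '')]
lid3_tab [([454.0, 176.0], 0.57, ''), ([351.0, 178.0], 0.53, ''), ([263.0, 294.0], 0.52, '')]
lid4_tab [([247.0, 291.0], 0.66, ''), ([439.0, 171.0], 0.55, ''), ([319.0, 191.0], 0.53, '')]
bottle [([362.0, 135.0], 0.94, [694.0, -120.0]), ([394.0, 170.0], 0.68, [618.0, -186.0])]
tipbox [([291.0, 146.0], 0.96, [671.0, 29.0]), ([349.0, 181.0], 0.2, [595.0, -92.0])]
mailer [([390.0, 232.0], 0.75, [489.0, -174.0]), ([370.0, 170.0], 0.38, [617.0, -137.0])]
```

```bash
python3 - <<'E'
import cv2
a=cv2.imread('pics/top0.png')[110:330,220:530];cv2.imwrite('pics/topc.png',cv2.resize(a,None,fx=2.5,fy=2.5,interpolation=3))
a=cv2.imread('pics/scene0.png')[140:300,160:420];cv2.imwrite('pics/scc.png',cv2.resize(a,None,fx=3,fy=3,interpolation=3))
E
```

```text
(no output)
```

View pics/topc.png

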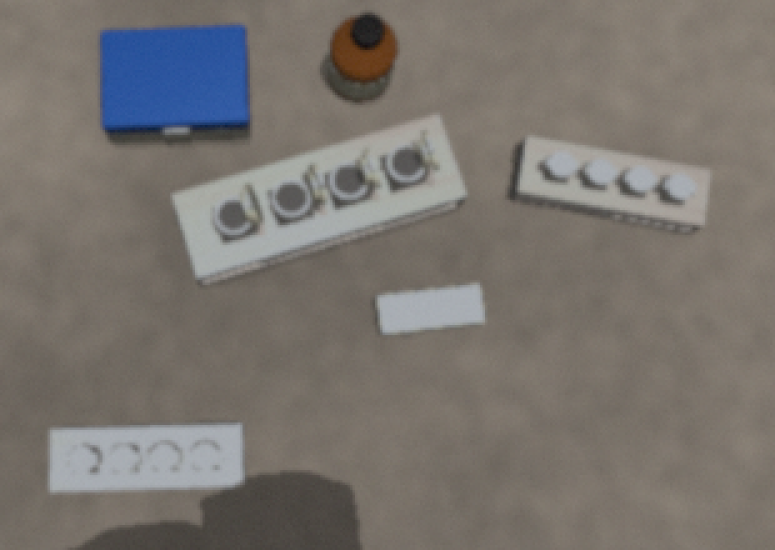

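View pics/scc.png

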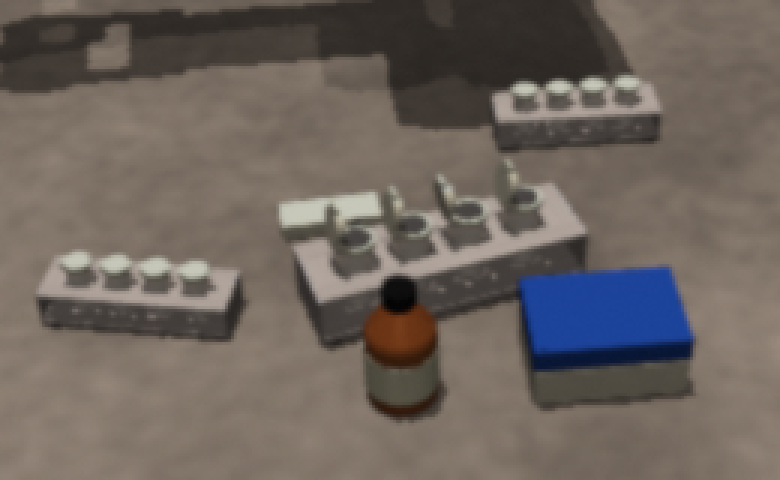

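The candidates are three racks in the top image, at px (345,192), (459,181) and (281,294). Only the middle one, (345,192), fits: its row is about 175 mm long against about 108 mm for the others, and its four lids are open. The enlarged crop shows this.

```bash
python3 - <<'E'
from h import *
from scipy.spatial.transform import Rotation as Ro
E=[]
for n in("top","scene"):
    p=ctrl.capture(n)
    for q,ex in(("row_start",(600,-170)),("row_end",(543,-3))):
        for a in ctrl.landmark_of(q,p):
            w=atz(p,a['point'],74.5)[:2]
            if np.linalg.norm(w-ex)<25: print(n,q,w.round(1),round(a['score'],2))
    if n=="top":
        c=np.array([(175,193),(440,115),(467,200),(198,278)])/2.5+(220,110)
        w=np.array([atz(p,x,48)[:2] for x in c]);print(w.round(1),w.mean(0).round(1))
        d=(w[0]+w[3]-w[1]-w[2])/2;u=d/np.linalg.norm(d);print("u",u,np.linalg.norm(d))
s=ctrl.sense();Rt=Ro.from_quat(np.roll(s['ee_rot'],-1)).as_matrix();print(Rt.round(4))
np.savez('g.npz',u=u,c=w.mean(0))
E
```

```text
top row_start [ 595.2 -172. ] 0.63
top row_end [550.1   2.7] 0.76
[[ 570.5   24.6]
 [ 633.8 -183.6]
 [ 565.2 -202.7]
 [ 503.5    5.6]] [568.3 -89. ]
u [-0.28743279  0.95780081] 217.41110055068737
scene row_start [ 591.  -166.3] 0.64
scene row_end [546.8   0.9] 0.76
[[ 0.9487  0.3163  0.    ]
 [ 0.3163 -0.9487  0.    ]
 [ 0.     -0.     -1.    ]]
```

Call:
send_rows(targets=[[1,0.051,-0.013,0,0,0,0],[1,0.051,-0.013,0,0,0,0],[1,0.051,-0.013,0,0,0,0],[1,0.051,-0.013,0,0,0,0],[1,0.051,-0.013,0,0,0,0],[1,0.051,-0.013,0,0,0,0],[1,0.051,-0.013,0,0,0,0],[1,0.051,-0.013,0,0,0,0],[1,0.051,-0.013,0,0,0,0],[1,0.051,-0.013,0,0,0,0]], squeeze=20)

```text
time_s: 2.65
eef_pos: [610.1, -212.3, 231.3]
ee_rot: [0.0, 0.987, 0.16, 0.0]
force: [-0.1, -0.5, 0.2]
grip_width: -0.001
grip_force: 0.0
```

```bash
python3 - <<'E'
from h import *
p=ctrl.capture("wrist");save(p,"w1.png")
for q in("row_start","row_end","rack"):
    print(q,[(np.round(a['point']).tolist(),round(a['score'],2),atz(p,a['point'],0 if q=="rack" else 74.5)[:2].round(1).tolist()) for a in ctrl.landmark_of(q,p)[:3]])
for X in((595,-169.8,74.5),(545,-3.2,74.5),(608,-213,74.5)):print(proj(p,X).round())
E
```

```text
row_start [([278.0, 182.0], 0.67, [599.8, -169.4]), ([445.0, 254.0], 0.62, [579.9, -366.1])]
row_end [([361.0, 204.0], 0.85, [604.4, -258.5]), ([105.0, 180.0], 0.62, [545.8, -0.8]), ([19.0, 282.0], 0.62, [395.2, 76.7])]
rack [([217.0, 170.0], 0.89, [570.7, -85.9]), ([394.0, 214.0], 0.63, [586.2, -321.9])]
[277. 186.]
[108. 181.]
[321. 188.]
```

View pics/w1.png

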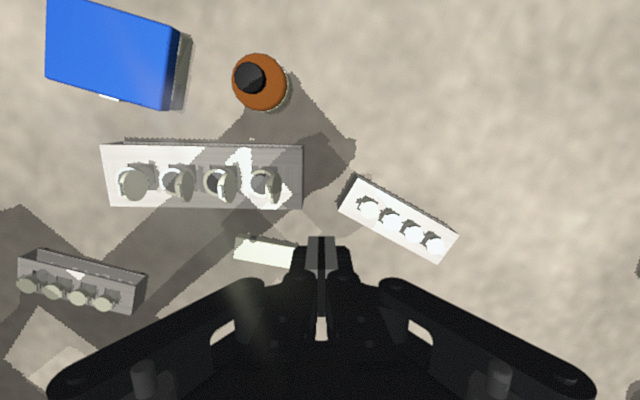

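Call:
send_rows(targets=[[1,0,0,0.025,0,0,0],[1,0,0,0.025,0,0,0],[1,0,0,0.025,0,0,0],[1,0,0,0.025,0,0,0],[1,0,0,0.025,0,0,0],[1,0,0,0.02,0,0,0],[1,0,0,0.01,0,0,0],[1,0,0,0.0003,0,0,0],[1,0,0,0,0,0,0],[1,0,0,0,0,0,0]])

```text
time_s: 4.1
eef_pos: [609.0, -213.6, 76.8]
ee_rot: [0.0, 0.987, 0.16, 0.001]
force: [0.7, -0.4, -0.5]
grip_width: -0.001
grip_force: 0.0
```

Call:
send_rows(targets=[[1,0.0001,-0.008,0,0,0,0],[1,0.0001,-0.008,0,0,0,0],[1,0.0001,-0.008,0,0,0,0],[1,0.0001,-0.008,0,0,0,0],[1,0.0001,-0.008,0,0,0,0],[1,0.0001,-0.008,0,0,0,0],[1,0.0001,-0.008,0,0,0,0],[1,0.0001,-0.008,0,0,0,0],[1,0.0001,-0.008,0,0,0,0],[1,0.0001,-0.008,0,0,0,0]])

```text
time_s: 5.35
eef_pos: [584.2, -136.7, 76.0]
ee_rot: [0.0, 0.987, 0.16, 0.0]
force: [1.1, -0.4, -1.3]
grip_width: 0.003
grip_force: 0.2
```

```bash
python3 - <<'E'
from h import *
s=ctrl.sense();print(s['eef_pos'],s['force'])
p=ctrl.capture("scene");a=np.array(p['img'])[160:260,240:360];P={'img':cv2.resize(a,None,fx=6,fy=6,interpolation=3)};save(P,"s2.png")
for q in("row_start","row_end"):
    print(q,[(round(a['score'],2),atz(p,a['point'],74.5)[:2].round(1).tolist()) for a in ctrl.landmark_of(q,p)[:3]])
E
```

```text
[ 584.23549304 -136.74241065   75.99611811] [ 1.13182608 -0.41273532 -1.25632414]
row_start [(0.69, [591.7, -172.2]), (0.67, [391.2, -20.4]), (0.66, [597.4, -365.3])]
row_end [(0.86, [538.6, -0.3]), (0.77, [416.8, 82.4]), (0.63, [622.6, -259.9])]
```

View pics/s2.png

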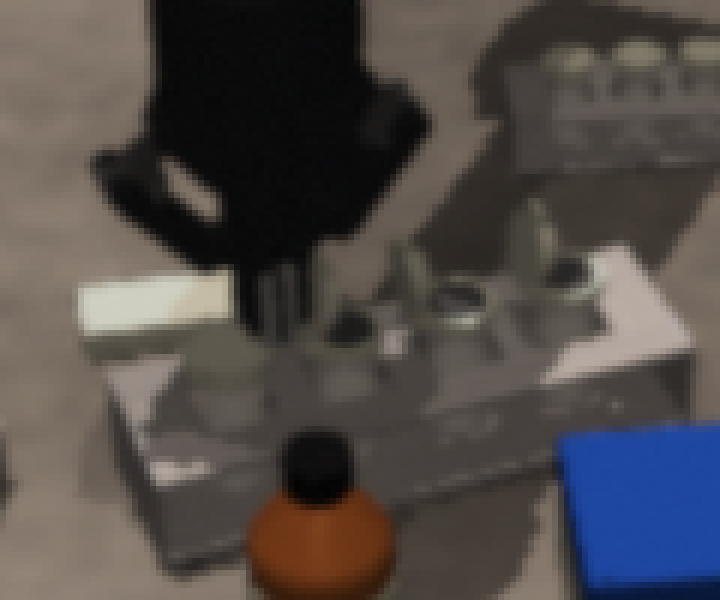

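The crop shows lid1 flat at about (225,350), with the fingers just reaching lid2 and lids 3 and 4 still upright. The rack hasn't moved, so I'll continue the sweep.

Call:
send_rows(targets=[[1,0.0003,-0.008,0,0,0,0],[1,0.0003,-0.008,0,0,0,0],[1,0.0003,-0.008,0,0,0,0],[1,0.0003,-0.008,0,0,0,0],[1,0.0003,-0.008,0,0,0,0],[1,0.0003,-0.008,0,0,0,0],[1,0.0003,-0.008,0,0,0,0],[1,0.0003,-0.008,0,0,0,0],[1,0.0003,-0.008,0,0,0,0],[1,0.0003,-0.008,0,0,0,0]])

```text
time_s: 6.75
eef_pos: [561.7, -59.8, 75.9]
ee_rot: [-0.0, 0.987, 0.16, -0.0]
force: [1.3, -0.9, 0.2]
grip_width: -0.002
grip_force: 0.0
```

Call:
send_rows(targets=[[1,0.0003,-0.008,0,0,0,0],[1,0.0003,-0.008,0,0,0,0],[1,0.0003,-0.008,0,0,0,0],[1,0.0003,-0.008,0,0,0,0],[1,0.0003,-0.008,0,0,0,0],[1,0.0003,-0.008,0,0,0,0],[1,0.0003,-0.008,0,0,0,0],[1,0.0003,-0.008,0,0,0,0],[1,0.0003,-0.008,0,0,0,0],[1,0.0003,-0.008,0,0,0,0]])

```text
time_s: 8.0
eef_pos: [539.3, 17.0, 76.0]
ee_rot: [-0.0, 0.987, 0.16, 0.0]
force: [-0.3, -0.2, -1.0]
grip_width: -0.005
grip_force: 0.0
```

```bash
python3 - <<'E'
from h import *
p=ctrl.capture("scene");a=np.array(p['img'])[160:260,240:360];P={'img':cv2.resize(a,None,fx=6,fy=6,interpolation=3)};save(P,"s3.png")
for q in("row_start","row_end"):
    print(q,[(round(a['score'],2),atz(p,a['point'],74.5)[:2].round(1).tolist()) for a in ctrl.landmark_of(q,p)[:3]])
E
```

```text
row_start [(0.62, [586.8, -165.4]), (0.59, [405.0, -15.4]), (0.26, [547.7, -43.2])]
row_end [(0.85, [432.6, 88.4]), (0.76, [558.6, -4.9]), (0.62, [627.4, -253.7])]
```

View pics/s3.png

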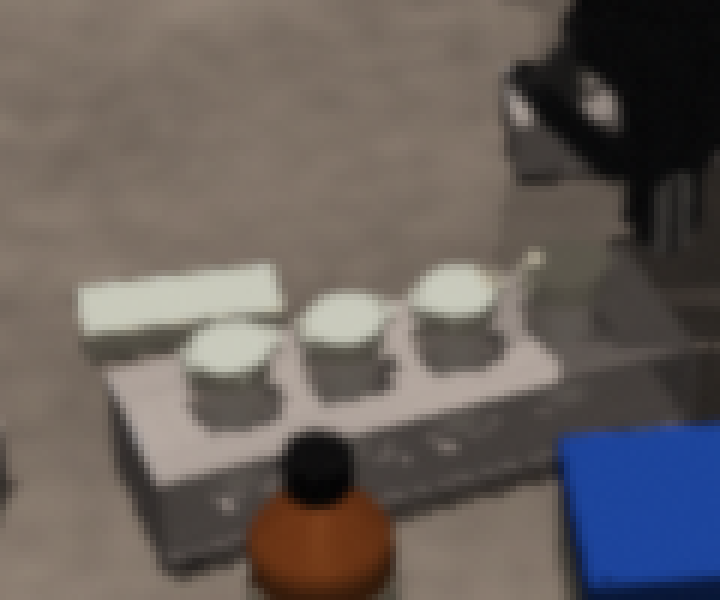

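Lids 1–3 lie flat at (228,345), (340,318) and (455,290). Lid4 at (570,270) also looks flat, but it's in shadow. I'll lift clear and check.

Call:
send_rows(targets=[[1,0,-0.01,0,0,0,0],[1,0,0,-0.02,0,0,0],[1,0,0,-0.03,0,0,0],[1,0,0,-0.04,0,0,0],[1,-0.04,-0.02,-0.04,0,0,0],[1,-0.05,-0.03,-0.03,0,0,0],[1,-0.05,-0.05,0,0,0,0],[1,-0.05,-0.05,0,0,0,0],[1,0,0,0,0,0,0],[1,0,0,0,0,0,0]])

```text
time_s: 9.4
eef_pos: [326.5, 100.2, 234.9]
ee_rot: [0.0, 0.987, 0.16, 0.001]
force: [0.1, 0.9, -0.9]
grip_width: 0.002
grip_force: 0.0
```

```bash
python3 - <<'E'
from h import *
p=ctrl.capture("scene");a=np.array(p['img'])[160:280,240:400]
t=ctrl.capture("top");b=np.array(t['img'])[110:250,250:450]
A=cv2.resize(a,(720,540),interpolation=3)
save({'img':A},"s4.png")
Z=74.5
for n,q in(("scene",p),("top",t)):
  for k,z in(("row_start",Z),("row_end",Z),("rack",0),("lid4_tab",Z),("bottle",0),("tipbox",0),("mailer",0)):
    print(n,k,[(round(a['score'],2),atz(q,a['point'],z)[:2].round(0).tolist()) for a in ctrl.landmark_of(k,q)[:3]])
print(ctrl.sense()['force'],ctrl.sense()['eef_pos'])
E
```

```text
scene row_start [(0.92, [602.0, -371.0]), (0.76, [604.0, -168.0]), (0.63, [413.0, -16.0])]
scene row_end [(0.95, [555.0, -2.0]), (0.86, [630.0, -263.0]), (0.63, [422.0, 86.0])]
scene rack [(0.75, [569.0, -85.0]), (0.65, [363.0, 40.0])]
scene lid4_tab [(0.54, [538.0, -8.0]), (0.46, [635.0, -256.0])]
scene bottle [(0.67, [685.0, -118.0])]
scene tipbox [(0.91, [668.0, 20.0])]
scene mailer [(0.73, [489.0, -169.0])]
top row_start [(0.87, [373.0, -12.0]), (0.57, [600.0, -172.0]), (0.57, [565.0, -367.0])]
top row_end [(0.91, [545.0, -4.0]), (0.87, [592.0, -261.0]), (0.66, [372.0, 96.0])]
top rack [(0.94, [586.0, -323.0]), (0.89, [372.0, 41.0]), (0.77, [567.0, -85.0])]
top lid4_tab [(0.75, [539.0, -3.0]), (0.54, [371.0, 93.0]), (0.47, [586.0, -136.0])]
top bottle [(0.73, [686.0, -121.0])]
top tipbox [(0.81, [663.0, 22.0])]
top mailer [(0.84, [483.0, -170.0])]
[-0.40930324  0.41547787 -0.39689689] [326.00144787 100.22072263 234.61249986]
```

View pics/s4.png

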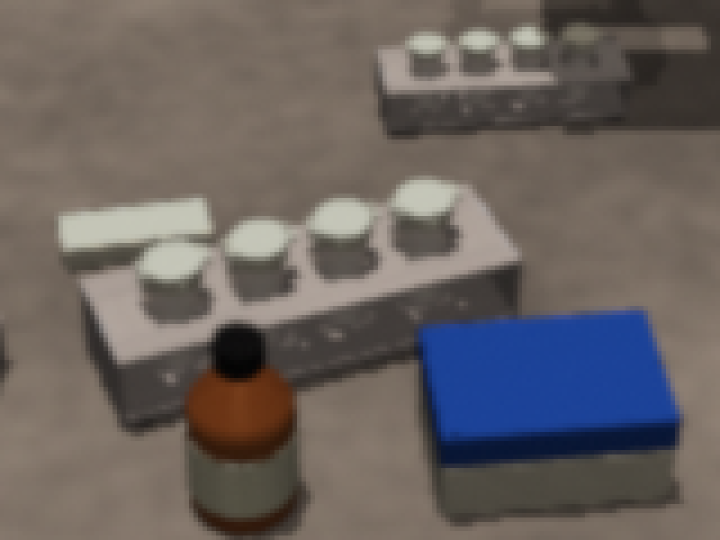

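All four lids are flat, at (173,262), (260,240), (343,217) and (425,200). The rack and bystanders are unmoved and the hand is clear, so I'm handing in.

```bash
python3 -c "
from rig import ctrl
print(ctrl.finish_job())"
```

```text
the job is handed in; nothing more can be done
None
```

I shut all four lids in order, right to left, in one light sweep. The last pictures show them flat, the rack and bystanders where they began and the hand clear; the job is handed in, but no verdict came back.

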